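Set the drawer divider's leg level with the organiser box and pinch its cam lever shut

ROBOT

A 7-joint arm with a two-finger parallel gripper is mounted at the origin on the work surface. World frame = base frame: x ahead of the robot, y to its left, z up, the work surface at z = 0. Lengths are in m, angles in rad, forces in N, time in s.
With the tool pointing down it reaches from about 0.4 to 0.875 m from the base axis. Payload 4.4 kg.
Tool frame: the origin (TCP) lies midway between the tips of the shut fingers; the grasp point (between the pads) lies 19 mm behind it; z points along the fingers, y is the line along which they close (so a half turn about z gives the same grasp; the last joint's range is limited). The gripper opens to 85 mm and grips with 20 to 120 N. Pads are 22 mm wide; open, the fingers measure 114 mm over their backs; the gripper's body (76 mm by 85 mm) begins 54 mm behind the grasp point. The pads swing forward as they close: fully open they stand 13 mm farther back than shut.
Start: joints at [-1.302, 0.628, 0.038, 1.517, -0.027, 0.996, -0.02], TCP at [0.214, 0.614, 0.231] pointing down, gripper open.
Joint ranges: [-3.06, 3.06], [-0.37, 2.12], [-1.25, 1.32], [0.18, 2.47], [-1.1, 4.24], [0.23, 1.98], [-2.94, 2.94]. Speed limits (rad/s): [2.57, 2.57, 3.14, 3.14, 3.14, 3.14, 3.14].

INTERFACE

Orientations are given as a unit quaternion [w, x, y, z].
In Python, from workcell import * gives the robot as it stands.
- The arm moves only by the shell command python3 -m jog 'ROWS' [FORCE]. ROWS is JSON, a list of rows, each a list of 5 numbers: the finger opening in m, from 0 to 0.0854, then the shift along the tool's x, y, z in m, then the turn about the tool's z in degrees. In form: [[hand, tx, ty, tz, spin], ...]. A call has 1 to 20 rows; each row shifts and turns the commanded pose from where the row before left it, along the tool's axes as they then stand; what a row does not reach is not made up. A row lasts 1/8 s, in which the tool goes at most 62.5 mm and 10.7 degrees, less where a joint would pass 70% of its speed; a pose out of reach is approached as far as the arm can. A call with a gripper value outside its range is refused whole. The fingers move at their own pace and stop on an object; FORCE is the grip in N (left out, the last holds). Time passes only in rows, so rows that do not move let the fingers close. It gives the time, the measured TCP pose, the force, the opening and the grip force at its end, in the units of the state.
- get_obs(): the state, without advancing time (a new reading comes with each control period).
- snapshot(name): name is "side" or "top"; returns a dict with "frame" (384x512x3 uint8, red, green, blue), "fx", "fy", "cx", "cy" (pixels), "world_from_camera" (4x4, takes a point from camera to world coordinates). Camera axes: x right, y up, looking along -z (the intrinsics and any distortion apply to the point x, -y, -z); pixel columns grow to the right and rows downward; lengths in m; the calibration is good to about 2 mm. A picture is of the moment at which its call begins. There is no depth.
- finish_job(): hands the job in; it is judged then, once.
The state is a dict: "t": time; "q": joint angles; "joint_vel": joint speeds; "effort": joint torques, N m; "eef_pos": TCP position; "orientation": TCP orientation; "force": force on the tool from outside, world axes, zero at the start; "torque": the same for the moment, N m; "gripper_width": opening from 0.0 (shut) to 1.0 (fully open); "finger_force": force on a finger pad.
Only numpy, scipy, OpenCV 4.12 (cv2) and the standard library are available. Lean on these libraries where they do the work, as an engineer would, in place of code of your own. Each camera call takes 0.05 s, during which the arm holds its last target. There are 200 camera calls.

TASK

Lay the steel straightedge flush against the front face of the grey organiser box, sticking three or four centimetres out past the box's side towards the drawer divider but short of its leg, and leave it lying there. Then draw the divider's spring-loaded leg out until its red mark is in line with the straightedge's edge at the box face and, holding the mark on that line all the while, slide the orange cam lever fully closed towards the black grip post. Finish still holding the leg on its mark with the lever closed (do not let go), and leave the other things in the drawer where they lie.

Things in the scene. Friction and masses are not known exactly. Their poses are not given: they have to be found in the camera images.
- organiser: Grey organiser box with closed push-button lid, fixed: 120 (x) x 120 (y) x 42 mm high. Origin: middle of the lower edge of its front face. The front face is the plane x = 0 of its frame and looks (outward -x) roughly towards the robot; the box spans x 0 to +120, y -60 to +60 mm; z up.
- straightedge_grip (a point): Loose steel straightedge lying flat: plate 44 (x) x 180 (y) x 5 mm, about 0.18 kg, same either way round, with a blue handle block in its middle, 14 (x) x 34 (y) mm, z 5 to 35 mm. This point: its centre, 17.5 mm above the underside; y along it, z up. Laid flush it is 22 mm in front of the box's face. Gripping the handle's ends (closing along y) keeps the fingers clear of the box.
- divider: Fixed drawer divider on the box's -y side, parallel to the box (same axes). White sleeve 36 mm wide, 30 mm high, at x +115 to +235 mm of its frame; the leg runs along x at y = 0, its axis 135 to 150 mm from the box's middle plane. Origin: on the drawer bottom below the red mark when the leg is fully in.
- leg: Aluminium leg, 22 mm wide, top at z 14 mm, slides out along -x by up to 95 mm (35 to 75 needed), at the start fully in. A spring pulls it in with 2.4 N (in) to 5.5 N (75 mm out), also when the lever is closed: let go, it goes back. Divider's axes; origin below the red mark. Fixed on it a black grip post at x +52 to +64 mm, 22 mm wide, z 14 to 48 mm: push its +x face to -x to draw the leg out.
- leg_mark (a point): The middle of the red line across the top of the leg (14 mm high), 12 mm from its free end; the axes are the leg's. It is on its mark when it lies in the plane of the box's front face (x = 0 in the box's frame), the line of the straightedge's edge.
- post_top (a point): Centre of the top of the black grip post, 48 mm above the drawer bottom, 58 mm from the red mark along the leg's +x.
- lever (a joint): Orange cam lever sliding on the leg along +x to the post: 0 open, 0.018 m closed (stop); 3 N friction, stays where left. Open at leg x +22 to +32 mm (20 mm wide, z 15 to 47), closed at +40 to +50. Lever and post measure 42 mm over their outer faces open, 24 closed: one pinch from above along x spans both, one finger behind the post holding the leg, the other sliding the lever.
- lever_top (a point): Centre of the top of the orange lever, 47.5 mm above the drawer bottom.
- bamboo_drive: Bystander, to be left alone: bamboo-cased drive, 44 x 19 x 10 mm with a 14 mm plug at +x, loose; origin under the middle of its case.
- rose_drive: Bystander, to be left alone: rose-gold metal drive with a thumb slider, 44 x 19 x 10 mm with a 14 mm plug at +x, loose; origin under the middle of its case.
- black_drive: Bystander, to be left alone: black fingerprint-reader drive, 44 x 19 x 10 mm with a 14 mm plug at +x, loose; origin under the middle of its case.
- lime_stick: Bystander, to be left alone: lime-green slide-out stick, 44 x 19 x 10 mm with a 14 mm plug at +x, loose; origin under the middle of its case.
- note_block: Bystander, to be left alone: yellow note block 76 x 76 x 22 mm, loose; origin under its centre.
- clip_jar: Bystander, to be left alone: small jar, 48 mm across, 50 mm high, standing; origin under its centre.

How it is judged:
On the way, in this order (a step that is already met when the one before it is completed fails the run):
1. the straightedge lies flush against the box's front face, sticking out towards the leg (x of straightedge_grip in the frame of organiser between -0.025 and -0.0205 m and y of straightedge_grip in the frame of organiser between -0.03 and 0.01 m and angle between the y axis of straightedge_grip and the y axis of organiser, either way round below 0.04 rad and height (world z) of straightedge_grip below 0.0215 m and angle between straightedge_grip's own z axis and vertical below 0.06 rad), for 0.2 s.
2. the leg is held with its red mark on the line, the lever still open (x of leg_mark in the frame of organiser between -0.005 and 0.005 m and value of joint lever below 0.006 m and contact force between the fingers and leg above 1 N), for 0.2 s.
At the end, for the whole second after the job is handed in: The straightedge lies flat, within 3 mm of the box's front face and within 0.04 rad of parallel to it, sticking out 20 to 60 mm past the box's -y side; the leg's red mark is within 5 mm of the plane of the box's front face; the lever is closed to within 2.5 mm; the fingers hold the leg (over 1 N) (all of step 1 and x of leg_mark in the frame of organiser between -0.005 and 0.005 m and value of joint lever above 0.0155 m and contact force between the fingers and leg above 1 N); the arm keeps its last pose, push and grip.
It fails at once if the lever is being closed (8 mm or more) with the red mark more than 8 mm off the line (value of joint lever above 0.008 m and (x of leg_mark in the frame of organiser above 0.008 m or x of leg_mark in the frame of organiser below -0.008 m)).
It fails at once if another thing in the drawer is disturbed (moved over 20 mm) (distance of any of bamboo_drive, rose_drive, black_drive, lime_stick, note_block, clip_jar from where it was at the start of the episode above 0.02 m).
It also fails if it takes over 61 s, if anything falls off the work surface, if the arm or the gripper's body presses on something with over 40 N, if the wrist force passes 120 N, or if a joint passes its speed limit or range.

## Working session

There is one attempt and no reset: what is moved stays moved. The work goes in short steps, Python scripts to look and compute and a shell command to move; the robot and the scene stay as the last step left them, time stands still between calls to the robot, and variables do not carry over. Pictures are saved under pics/ and viewed, at most 14 in all, crops included, and the job is handed in when it is done.

```bash
mkdir -p pics; cat > h.py <<'E'
from workcell import *
import numpy as np, cv2
def snap(n,f=None):
    s=snapshot(n)
    if f: cv2.imwrite('pics/'+f,s['frame'][:,:,::-1])
    return s
def w(s,u,v,z):
    T=np.array(s['world_from_camera']);d=T[:3,:3]@np.array([(u-s['cx'])/s['fx'],-(v-s['cy'])/s['fy'],-1.])
    o=T[:3,3];return o+d*(z-o[2])/d[2]
def px(s,p):
    T=np.linalg.inv(np.array(s['world_from_camera']));c=T[:3,:3]@np.array(p)+T[:3,3]
    return s['cx']-s['fx']*c[0]/c[2], s['cy']+s['fy']*c[1]/c[2]
E
python3 - <<'E'
from h import *
for n in('top','side'):
    s=snap(n,n+'1.png');print(n,{k:s[k] for k in s if k not in('frame',)})
o=get_obs();print(o)
E
```

```text
top {'fx': 409.6059609577908, 'fy': 409.6059609577908, 'cx': 254.75514496965042, 'cy': 191.37828572151358, 'world_from_camera': array([[ 0.01175725,  0.98770682, -0.15587495,  0.40018987],
       [-0.99991901,  0.01237284,  0.00297956,  0.00263655],
       [ 0.00487155,  0.1558273 ,  0.9877723 ,  0.98101451],
       [ 0.        ,  0.        ,  0.        ,  1.        ]])}
side {'fx': 428.15241866409224, 'fy': 428.15241866409224, 'cx': 257.1734287363173, 'cy': 190.51188593472278, 'world_from_camera': array([[ 0.87552402,  0.33179085, -0.35124426,  0.17733702],
       [-0.4831728 ,  0.60319995, -0.63458165, -0.65823853],
       [ 0.00132214,  0.72530315,  0.68842835,  0.80389186],
       [ 0.        ,  0.        ,  0.        ,  1.        ]])}
{'t': 0.1, 'q': array([-1.30178477,  0.62921894,  0.03840498,  1.51828038, -0.02698706,
        0.99633538, -0.02000552]), 'joint_vel': array([-0.00068673, -0.00182567, -0.00102178, -0.00429838, -0.00110661,
       -0.0002888 , -0.00214321]), 'effort': array([ 3.12036078e-03, -5.64534760e+01,  1.23082124e+00, -1.93977535e+01,
        1.13910055e-02,  5.27510099e-03, -2.05387110e-06]), 'eef_pos': array([0.21334786, 0.61337883, 0.23049887]), 'orientation': array([-1.41944324e-04,  1.66608419e-01,  9.86022764e-01, -8.50965012e-04]), 'force': array([ 0.38900085, -0.46908579,  1.21381735]), 'torque': array([ 0.00814449, -0.02872283,  0.03825827]), 'finger_force': 0.0, 'gripper_width': 1.0048401688055213}
```

View pics/top1.png

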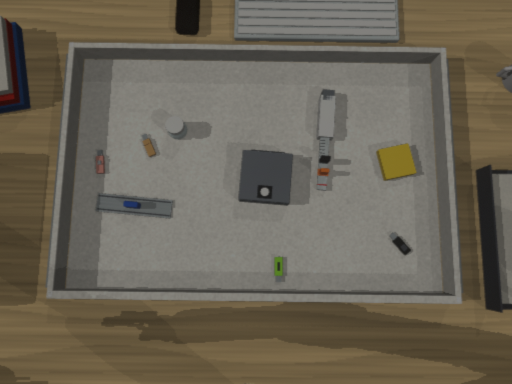

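View pics/side1.png

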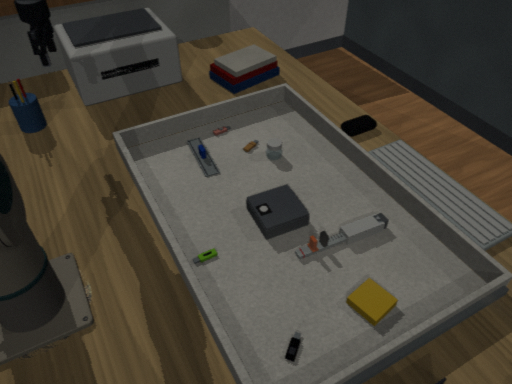

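The top view shows the straightedge at about (135,205), the box at (266,177), the leg with red mark and lever at (323,175), and the post at (325,159). I'll enlarge these areas to measure them.

```bash
python3 - <<'E'
from h import *
s=snap('top')
f=s['frame'][:,:,::-1]
a=cv2.resize(f[80:220,230:345],None,fx=4,fy=4,interpolation=cv2.INTER_CUBIC)
b=cv2.resize(f[190:220,90:180],None,fx=3.75,fy=4,interpolation=cv2.INTER_CUBIC)
c=np.zeros((560,800,3),np.uint8);c[:,:460]=a;c[:120,460:460+b.shape[1]]=b
c=cv2.convertScaleAbs(c,alpha=1.6);cv2.imwrite('pics/crop1.png',c)
E
```

```text
(no output)
```

View pics/crop1.png

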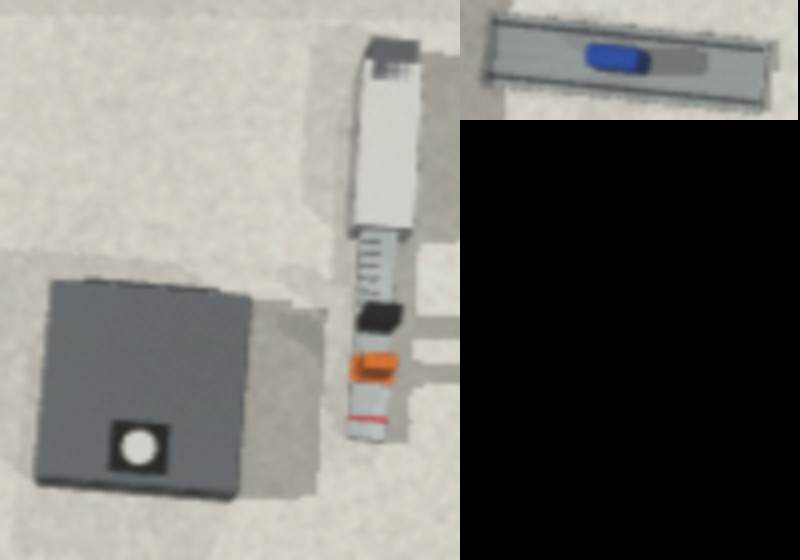

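The crop shows the box top corners at (51,280), (250,296), (240,492) and (37,479). The red mark runs (348,417)–(388,421) and the plate corners are (491,17), (777,42), (768,108) and (485,80).

```bash
python3 - <<'E'
from h import *
s=snap('top')
A=lambda x,y,z:w(s,230+x/4-.4,80+y/4-.4,z)
B=lambda x,y,z:w(s,90+(x-460)/3.75-.4,190+y/4-.4,z)
def rect(n,P):
    P=np.array(P);print(n,P.round(4).tolist(),'c',P.mean(0).round(4),'len',[round(np.linalg.norm(P[i]-P[i-1]),4) for i in range(4)])
    d=(P[0]+P[3]-P[1]-P[2]);e=P[0]+P[1]-P[2]-P[3]
    print('yaw of y axis',np.arctan2(-d[0],d[1]),'x axis',np.arctan2(e[1],e[0]))
rect('box',[A(*p,.042) for p in((51,280),(250,296),(240,492),(37,479))])
rect('boxbottomfront',[A(36,487,0),A(237,501,0)]*2)
rect('plate',[B(*p,.005) for p in((491,17),(777,42),(768,108),(485,80))])
print('blue top',B(612,54,.035))
print('mark',A(348,417,.014),A(388,421,.014),A(368,419,.014))
print('leg end',A(366,439,.014),'post top',A(383,312,.048),'lever top',A(379,362,.047))
print('sleeve',A(364,60,.03),A(420,62,.03),A(358,226,.03),A(411,232,.03))
o=get_obs();from scipy.spatial.transform import Rotation as R
q=o['orientation'];M=R.from_quat(np.r_[q[1:],q[0]]).as_matrix();print(M.round(3))
E
```

```text
box [[0.6477, 0.0302, 0.042], [0.6396, -0.0871, 0.042], [0.5231, -0.0811, 0.042], [0.5292, 0.0364, 0.042]] c [ 0.5849 -0.0254  0.042 ] len [np.float64(0.1187), np.float64(0.1176), np.float64(0.1166), np.float64(0.1176)]
yaw of y axis -0.0607951690095127 x axis -0.05192339225471046
boxbottomfront [[0.5301, 0.0384, 0.0], [0.5231, -0.083, 0.0], [0.5301, 0.0384, 0.0], [0.5231, -0.083, 0.0]] c [ 0.5266 -0.0223  0.    ] len [np.float64(0.1216), np.float64(0.1216), np.float64(0.1216), np.float64(0.1216)]
yaw of y axis -0.0 x axis 0.0
plate [[0.5435, 0.377, 0.005], [0.5306, 0.1931, 0.005], [0.4908, 0.1971, 0.005], [0.5054, 0.3781, 0.005]] c [0.5175 0.2863 0.005 ] len [np.float64(0.0381), np.float64(0.1844), np.float64(0.04), np.float64(0.1816)]
yaw of y axis -0.07510395828676392 x axis -0.06588134444808569
blue top [0.51826875 0.2890833  0.035     ]
mark [ 0.57292841 -0.14840951  0.014     ] [ 0.57079579 -0.17237882  0.014     ] [ 0.57186196 -0.16039576  0.014     ]
leg end [ 0.55969363 -0.15903159  0.014     ] post top [ 0.62945147 -0.16430863  0.048     ] lever top [ 0.59979067 -0.16170455  0.047     ]
sleeve [ 0.79166893 -0.15830099  0.03      ] [ 0.79085464 -0.19251797  0.03      ] [ 0.68669969 -0.15329677  0.03      ] [ 0.68339202 -0.18510561  0.03      ]
[[-0.944  0.329 -0.   ]
 [ 0.329  0.944 -0.001]
 [-0.    -0.001 -1.   ]]
```

```bash
python3 -m jog '[[0.085,0,0,0,-7.6],[0.085,0,0,0,-7.6],[0.085,-0.0326,-0.0304,0.013,0],[0.085,-0.0326,-0.0304,0.013,0],[0.085,-0.0326,-0.0304,0.013,0],[0.085,-0.0326,-0.0304,0.013,0],[0.07,-0.0326,-0.0304,0.013,0],[0.06,-0.0326,-0.0304,0.013,0],[0.06,-0.0326,-0.0304,0.013,0],[0.06,-0.0326,-0.0304,0.013,0],[0.06,-0.0326,-0.0304,0.013,0],[0.06,-0.0326,-0.0304,0.013,0],[0.06,0,0,0,0],[0.06,0,0,0,0]]' 40
cat >> h.py <<'E'
from scipy.spatial.transform import Rotation as R
def go(x,y,z,yaw):
    "print tool-axis shifts and spin from measured pose; yaw=angle of tool y about world z (from +y)"
    o=get_obs();q=o['orientation'];M=R.from_quat(np.r_[q[1:],q[0]]).as_matrix()
    cy=np.arctan2(-M[0,1],M[1,1]);d=np.array([x,y,z])-o['eef_pos']
    print('t',o['t'],'pos',o['eef_pos'].round(4),'yaw',cy.round(4),'F',o['force'].round(1),'ff',o['finger_force'],'w',o['gripper_width'])
    t=np.array([[-np.cos(yaw),-np.sin(yaw)],[-np.sin(yaw),np.cos(yaw)]])@d[:2]
    print('spin first',np.degrees(cy-yaw).round(2),'then tx ty tz',t.round(4),(-d[2]).round(4),'at current yaw',(M.T@d).round(4))
E
python3 -c "
from h import *
go(.5178,.288,.006,-.07)"
```

```text
t: 1.95
eef_pos: [0.5172, 0.2885, 0.1011]
orientation: [-0.0, 0.035, 0.999, 0.0]
force: [0.1, 0.6, 0.3]
gripper_width: 0.703
finger_force: 0.0
t 1.95 pos [0.5172 0.2885 0.1011] yaw -0.0695 F [0.1 0.6 0.3] ff 0.0 w 0.702872584739278
spin first 0.03 then tx ty tz [-0.0007 -0.0005] 0.0951 at current yaw [-0.0008 -0.0005  0.0951]
```

```bash
python3 -m jog '[[0.06,0,0,0.03,0],[0.06,0,0,0.03,0],[0.06,0,0,0.02,0],[0.06,0,0,0.014,0],[0.06,0,0,0,0]]'
python3 - <<'E'
from h import *
a=snap('top')['frame'];b=snap('side')['frame']
f=lambda i,r,c:cv2.resize(i[r:r+75,c:c+100],None,fx=4,fy=4,interpolation=cv2.INTER_CUBIC)
cv2.imwrite('pics/g1.png',cv2.convertScaleAbs(np.hstack([f(a,170,90),f(b,110,155)])[:,:,::-1],alpha=1.6))
E
```

```text
t: 2.58
eef_pos: [0.517, 0.2883, 0.0066]
orientation: [-0.001, 0.034, 0.999, -0.0]
force: [0.1, 0.3, 0.7]
gripper_width: 0.701
finger_force: 0.0
```

View pics/g1.png

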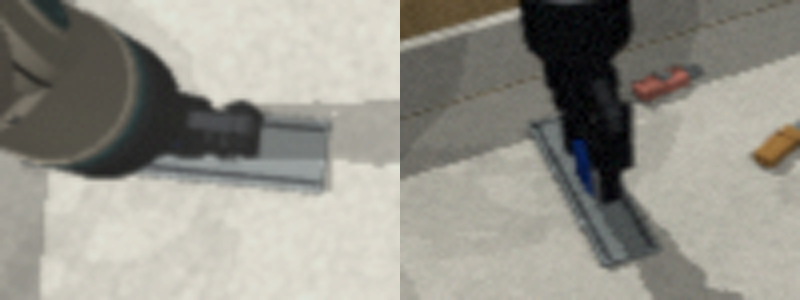

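The blue handle sits between the fingers, so I'll close, lift a little and check.

```bash
python3 -m jog '[[0.02,0,0,0,0],[0.02,0,0,0,0],[0.02,0,0,0,0],[0.02,0,0,0,0],[0.02,0,0,0,0],[0.02,0,0,0,0],[0.02,0,0,-0.015,0],[0.02,0,0,-0.015,0],[0.02,0,0,0,0]]' 40
python3 - <<'E'
from h import *
go(.485,-.026,.03,-.056)
a=snap('top')['frame'];b=snap('side')['frame']
f=lambda i,r,c:cv2.resize(i[r:r+75,c:c+100],None,fx=4,fy=4,interpolation=cv2.INTER_CUBIC)
cv2.imwrite('pics/g2.png',cv2.convertScaleAbs(np.hstack([f(a,170,90),f(b,110,155)])[:,:,::-1],alpha=1.6))
E
```

```text
t: 3.8
eef_pos: [0.5187, 0.2885, 0.039]
orientation: [0.001, 0.035, 0.999, 0.001]
force: [-0.2, 0.8, -1.7]
gripper_width: 0.391
finger_force: 40.4
t 3.8 pos [0.5187 0.2885 0.039 ] yaw -0.0697 F [-0.2  0.8 -1.7] ff 40.35167634487152 w 0.39067584933652116
spin first -0.79 then tx ty tz [ 0.0161 -0.3159] 0.009 at current yaw [ 0.0117 -0.3161  0.0085]
```

View pics/g2.png

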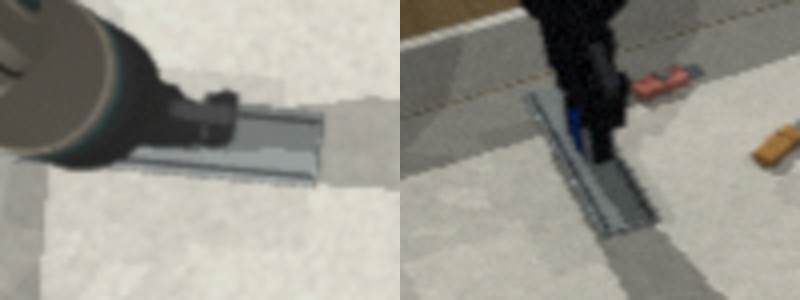

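```bash
python3 -m jog '[[0.02,0.002,-0.02,0,-0.7],[0.02,0.002,-0.04,0,0],[0.02,0.002,-0.045,0,0],[0.02,0.002,-0.045,0,0],[0.02,0.002,-0.045,0,0],[0.02,0.002,-0.045,0,0],[0.02,0.002,-0.04,0,0],[0.02,0.002,-0.026,0,0],[0.02,0,-0.01,0.01,0],[0.02,0,0,0.01,0],[0.02,0,0,0.009,0],[0.02,0,0,0,0],[0.02,0,0,0,0]]'
python3 - <<'E'
from h import *
go(.504,-.026,.0066,-.057)
a=snap('top')['frame'];b=snap('side')['frame']
f=lambda i,r,c:cv2.resize(i[r:r+110,c:c+130],None,fx=3,fy=3,interpolation=cv2.INTER_CUBIC)
cv2.imwrite('pics/g3.png',cv2.convertScaleAbs(np.hstack([f(a,130,210),f(b,170,200)])[:,:,::-1],alpha=1.6))
E
```

```text
t: 5.52
eef_pos: [0.4834, -0.0252, 0.0078]
orientation: [-0.0, 0.028, 1.0, 0.0]
force: [0.8, 0.3, -1.8]
gripper_width: 0.39
finger_force: 41.6
t 5.525 pos [ 0.4834 -0.0252  0.0078] yaw -0.0551 F [ 0.8  0.3 -1.8] ff 41.60380482673645 w 0.38988090265329295
spin first 0.11 then tx ty tz [-0.0206  0.0003] 0.0012 at current yaw [-0.0206  0.0003  0.0012]
```

View pics/g3.png

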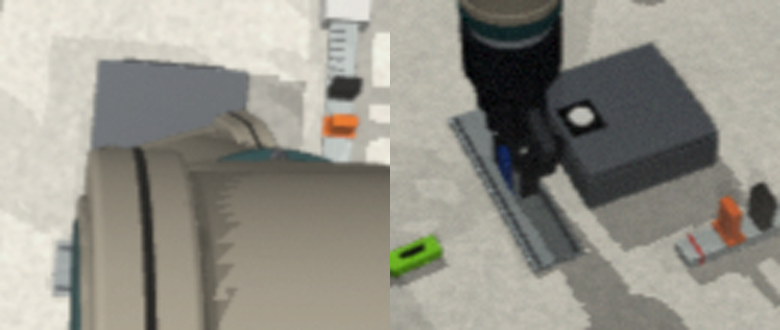

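The plate is in front of the box and clear of the lime stick. Now I'll push it gently towards the face.

```bash
python3 -m jog '[[0.02,-0.005,0,0,0],[0.02,-0.005,0,0,0],[0.02,-0.004,0,0,0],[0.02,-0.002,0,0,0],[0.02,0,0,0,0]]'; python3 -m jog '[[0.02,-0.001,0,0,0],[0.02,-0.001,0,0,0],[0.02,0,0,0,0]]';python3 -m jog '[[0.02,-0.001,0,0,0],[0.02,-0.001,0,0,0],[0.02,0,0,0,0]]'
```

```text
t: 6.25
eef_pos: [0.4994, -0.0275, 0.0083]
orientation: [-0.0, 0.029, 1.0, 0.0]
force: [-0.1, -0.7, -2.0]
gripper_width: 0.392
finger_force: 41.6
t: 6.62
eef_pos: [0.5014, -0.0275, 0.0083]
orientation: [0.0, 0.029, 1.0, 0.0]
force: [0.2, 0.4, -2.0]
gripper_width: 0.387
finger_force: 41.6
t: 7.0
eef_pos: [0.5035, -0.0277, 0.0083]
orientation: [0.0, 0.029, 1.0, 0.0]
force: [-0.5, 0.4, -1.0]
gripper_width: 0.39
finger_force: 41.6
```

```bash
python3 -m jog '[[0.02,-0.001,0,0,0],[0.02,0,0,0,0]]'; python3 -m jog '[[0.02,-0.001,0,0,0],[0.02,0,0,0,0]]';python3 -m jog '[[0.02,-0.001,0,0,0],[0.02,0,0,0,0]]'
```

```text
t: 7.25
eef_pos: [0.5044, -0.0277, 0.0083]
orientation: [0.0, 0.029, 1.0, 0.0]
force: [0.2, 0.3, -2.0]
gripper_width: 0.389
finger_force: 41.6
t: 7.5
eef_pos: [0.5052, -0.0278, 0.0083]
orientation: [-0.0, 0.029, 1.0, 0.0]
force: [0.8, -0.5, -0.5]
gripper_width: 0.39
finger_force: 41.6
t: 7.75
eef_pos: [0.5054, -0.0278, 0.0082]
orientation: [-0.001, 0.029, 1.0, -0.0]
force: [-2.0, 0.5, 0.1]
gripper_width: 0.388
finger_force: 41.7
```

```bash
python3 - <<'E'
from h import *
b=snap('side')['frame']
cv2.imwrite('pics/g4.png',cv2.convertScaleAbs(cv2.resize(b[170:280,210:330],None,fx=5,fy=5,interpolation=cv2.INTER_CUBIC)[:,:,::-1],alpha=1.8))
E
```

```text
(no output)
```

View pics/g4.png

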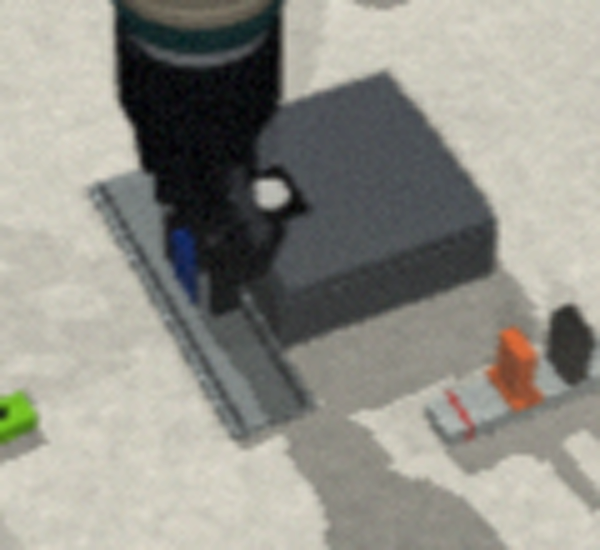

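The edge is now touching the box face and the overhang looks right. I'll lower onto the floor and press until flush.

```bash
python3 -m jog '[[0.02,0,0,0.001,0],[0.02,0,0,0.001,0],[0.02,0,0,0.001,0],[0.02,-0.001,0,0,0],[0.02,-0.001,0,0,0],[0.02,0,0,0,0]]';  python3 -m jog '[[0.02,-0.001,0,0,0],[0.02,-0.001,0,0,0],[0.02,0,0,0,0]]'
```

```text
t: 8.55
eef_pos: [0.5053, -0.0279, 0.0074]
orientation: [-0.002, 0.029, 1.0, -0.001]
force: [-11.0, 1.3, 29.9]
gripper_width: 0.385
finger_force: 45.4
t: 8.93
eef_pos: [0.5053, -0.0279, 0.0074]
orientation: [-0.004, 0.029, 1.0, -0.001]
force: [-15.1, 2.1, 33.0]
gripper_width: 0.385
finger_force: 45.8
```

```bash
python3 -m jog '[[0.02,0,0,-0.001,0],[0.02,0.001,0,-0.0005,0],[0.02,0.001,0,-0.0005,0],[0.02,0.001,0,0,0],[0.06,0,0,0,0],[0.06,0,0,0,0],[0.06,0,0,0,0],[0.06,0,0,-0.03,0],[0.06,0,0,-0.04,0],[0.06,0,0,-0.05,0],[0.06,0,-0.05,0,0],[0.06,0,-0.05,0,0],[0.06,-0.05,-0.04,0,0],[0.06,-0.05,-0.03,0,0],[0.06,0,0,0,0],[0.06,0,0,0,0]]'
python3 - <<'E'
from h import *
a=snap('top');b=snap('side')
A=cv2.resize(a['frame'][130:230,215:335],None,fx=6,fy=6,interpolation=cv2.INTER_CUBIC)
cv2.imwrite('pics/g5.png',cv2.convertScaleAbs(A[:,:,::-1],alpha=1.6))
go(.6,-.16,.1,-.057)
E
```

```text
t: 10.92
eef_pos: [0.5954, -0.2017, 0.1266]
orientation: [-0.001, 0.029, 1.0, 0.0]
force: [-0.2, 0.1, -0.2]
gripper_width: 0.701
finger_force: 0.0
t 11.025 pos [ 0.5952 -0.2011  0.1271] yaw -0.0559 F [ 0.1 -0.2 -0.9] ff 0.0 w 0.7055797544393863
spin first 0.06 then tx ty tz [-0.0025  0.0413] 0.0271 at current yaw [-0.0025  0.0413  0.0271]
```

View pics/g5.png

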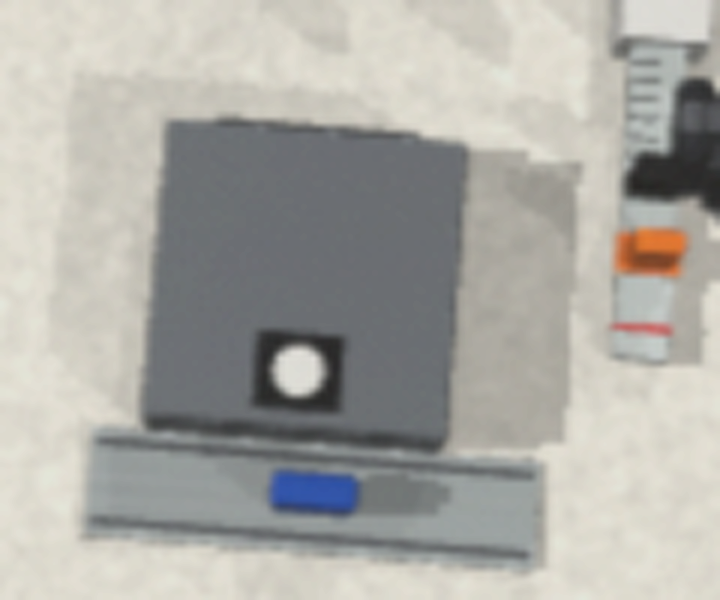

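The plate lies parallel against the face, with its far edge running (97,428)–(543,461). The red mark runs (612,327)–(672,331). Next I'll work out how far to draw the leg.

```bash
python3 - <<'E'
from h import *
s=snap('top')
A=lambda x,y,z:w(s,215+x/6-.42,130+y/6-.42,z)
P=[A(*p,.005) for p in((97,428),(543,461),(538,568),(85,537))]
P=np.array(P);print(P.round(4));c=P.mean(0)
print('c',c,'yaw',np.arctan2(*(P[1]-P[0])[:2]*np.array([1,-1])),np.arctan2(*(P[2]-P[3])[:2]*np.array([1,-1])))
print('len',[np.linalg.norm(P[i]-P[i-1]).round(4) for i in range(4)])
th=-.057;ex=np.array([np.cos(th),np.sin(th)]);ey=np.array([-ex[1],ex[0]])
m=A(642,329,.014)[:2]
print('mark',m,'along x from plate centre+22mm',(m-c[:2])@ex-.022,'y',(m-c[:2])@ey)
print('via far edge',(m-(P[0,:2]+P[1,:2])/2)@ex)
bf=np.array([A(145,427,0),A(443,448,0)])[:,:2]; print('box front bottom',bf,bf.mean(0),(m-bf.mean(0))@ex, 'plate y rel', (c[:2]-bf.mean(0))@ey)
t=np.array([A(167,120,.042),A(467,145,.042),A(447,437,.042),A(147,417,.042)]);print('box top c',t.mean(0),'front',(m-t.mean(0)[:2])@ex+.06)
for d in(0,58):print('at leg +',d,m+ex*d/1000)
E
```

```text
[[ 0.5303  0.0571  0.005 ]
 [ 0.5192 -0.1215  0.005 ]
 [ 0.4764 -0.1192  0.005 ]
 [ 0.4865  0.061   0.005 ]]
c [ 0.50309766 -0.03065907  0.005     ] yaw -0.06205702775391429 -0.05622458746897643
len [np.float64(0.0439), np.float64(0.1789), np.float64(0.0429), np.float64(0.1804)]
mark [ 0.57170711 -0.16034564] along x from plate centre+22mm 0.05388616159948458 y -0.12556733097312908
via far edge 0.05418588861025055
box front bottom [[ 0.53160657  0.03807373]
 [ 0.52457387 -0.08192717]] [ 0.52809022 -0.02192672] 0.05143166394694932 plate y rel -0.010141971039772827
box top c [ 0.58511269 -0.02544376  0.042     ] front 0.054301441052728924
at leg + 0 [ 0.57170711 -0.16034564]
at leg + 58 [ 0.62961292 -0.16364985]
```

```bash
python3 - <<'E'
from h import *
print(get_obs()['q'].round(2));go(.6146,-.1630,.1,-.057-np.pi/2)
E
```

```text
[ 0.43  0.73 -0.25  1.67  0.23  0.77  1.59]
t 11.075 pos [ 0.5953 -0.2011  0.1273] yaw -0.0559 F [-0.9  0.2  0.4] ff 0.0 w 0.7020659448390522
spin first 90.06 then tx ty tz [0.0392 0.0171] 0.0273 at current yaw [-0.0171  0.0391  0.0273]
```

```bash
python3 -m jog '[[0.06,0,0,0,10],[0.06,0,0,0,10],[0.06,0,0,0,10],[0.06,0,0,0,10],[0.06,0,0,0,10],[0.06,0,0,0,10],[0.06,0,0,0,10],[0.06,0,0,0,10],[0.06,0,0,0,10],[0.06,0.02,0.008,0.01,0],[0.06,0.019,0.009,0.017,0],[0.06,0,0,0,0],[0.06,0,0,0,0]]' 20
python3 - <<'E'
from h import *
go(.6146,-.1630,.02,-.057-np.pi/2)
E
```

```text
t: 12.7
eef_pos: [0.6152, -0.1644, 0.0998]
orientation: [-0.0, 0.727, 0.687, -0.001]
force: [-0.4, -0.6, 0.3]
gripper_width: 0.709
finger_force: 0.0
t 12.7 pos [ 0.6152 -0.1644  0.0998] yaw -1.6268 F [-0.4 -0.6  0.3] ff 0.0 w 0.7092506387098667
spin first 0.06 then tx ty tz [ 0.0014 -0.0006] 0.0798 at current yaw [ 0.0014 -0.0006  0.0798]
```

```bash
python3 -m jog '[[0.06,0.001,0,0.03,0],[0.06,0,0,0.03,0],[0.06,0,0,0.01,0],[0.06,0,0,0.01,0],[0.06,0,0,0,0]]'
python3 - <<'E'
from h import *
b=snap('side')['frame'];a=snap('top')['frame']
f=lambda i,r,c:cv2.resize(i[r:r+100,c:c+80],None,fx=5,fy=5,interpolation=cv2.INTER_CUBIC)
cv2.imwrite('pics/g6.png',cv2.convertScaleAbs(np.hstack([f(b,190,280),f(a,120,285)])[:,:,::-1],alpha=1.8))
E
```

```text
t: 13.32
eef_pos: [0.6155, -0.1637, 0.0204]
orientation: [0.0, 0.727, 0.686, -0.0]
force: [-0.4, 0.0, -0.7]
gripper_width: 0.704
finger_force: 0.0
```

View pics/g6.png

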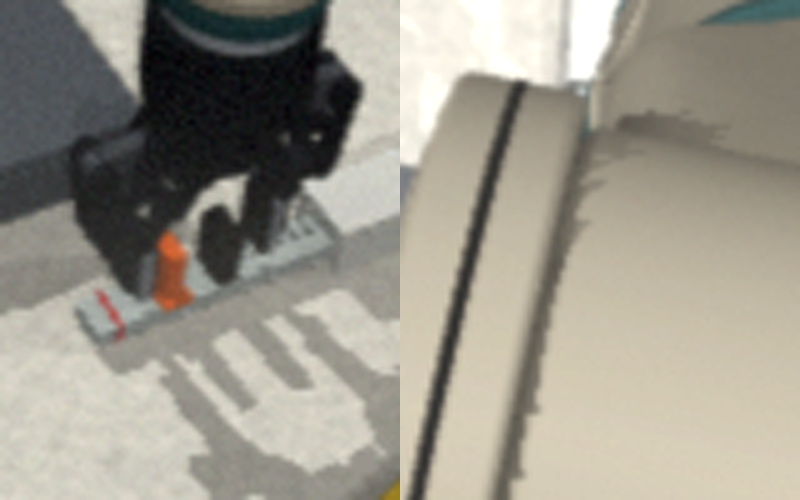

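The fingers straddle the orange lever and black post, with the red mark visible at crop (110,315). Now I'll draw the leg out.

```bash
python3 -m jog '[[0.06,0,-0.004,0,0],[0.06,0,-0.004,0,0],[0.06,0,-0.006,0,0],[0.06,0,-0.006,0,0],[0.06,0,-0.008,0,0],[0.06,0,-0.008,0,0],[0.06,0,-0.008,0,0],[0.06,0,-0.006,0,0],[0.06,0,-0.004,0,0],[0.06,0,-0.003,0,0],[0.06,0,0,0,0],[0.06,0,0,0,0]]'
cat >> h.py <<'E'
def mark(verbose=1):
    s=snap('side');f=s['frame'].astype(int)
    m=(f[:,:,0]>1.6*f[:,:,1])&(f[:,:,0]>1.6*f[:,:,2])&(f[:,:,0]>60)&(f[:,:,1]<1.35*f[:,:,2])
    v,u=np.nonzero(m);P=np.array([w(s,a,b,.014) for a,b in zip(u,v)])
    th=-.057;ex=np.array([np.cos(th),np.sin(th)]);ey=np.array([-ex[1],ex[0]])
    L=np.c_[(P[:,:2]-[.5268,-.0219])@ex,(P[:,:2]-[.5268,-.0219])@ey]
    k=(abs(L[:,1]+.1385)<.02)&(abs(L[:,0])<.08);print('n',k.sum(),'mark box-frame x,y',L[k].mean(0).round(4),'px',u[k].mean(),v[k].mean())
    return s
E
python3 - <<'E'
from h import *
s=mark()
go(.5,-.16,.02,-.057-np.pi/2)
# plate far corner near leg expected pixel
b=s['frame'];cv2.imwrite('pics/g7.png',cv2.convertScaleAbs(cv2.resize(b[180:290,210:370],None,fx=5,fy=5,interpolation=cv2.INTER_CUBIC)[:,:,::-1],alpha=1.8))
E
```

```text
t: 14.92
eef_pos: [0.5586, -0.1598, 0.0205]
orientation: [-0.0, 0.727, 0.687, 0.0]
force: [4.6, 1.4, 3.3]
gripper_width: 0.703
finger_force: 1.9
n 6 mark box-frame x,y [ 0.0051 -0.1423] px 285.0 260.5
t 14.975 pos [ 0.5586 -0.1598  0.0204] yaw -1.6279 F [3.7 2.2 2.1] ff 1.8852802366018295 w 0.7006393730855098
spin first -0.0 then tx ty tz [-0.0035 -0.0585] 0.0004 at current yaw [-0.0035 -0.0585  0.0004]
```

View pics/g7.png

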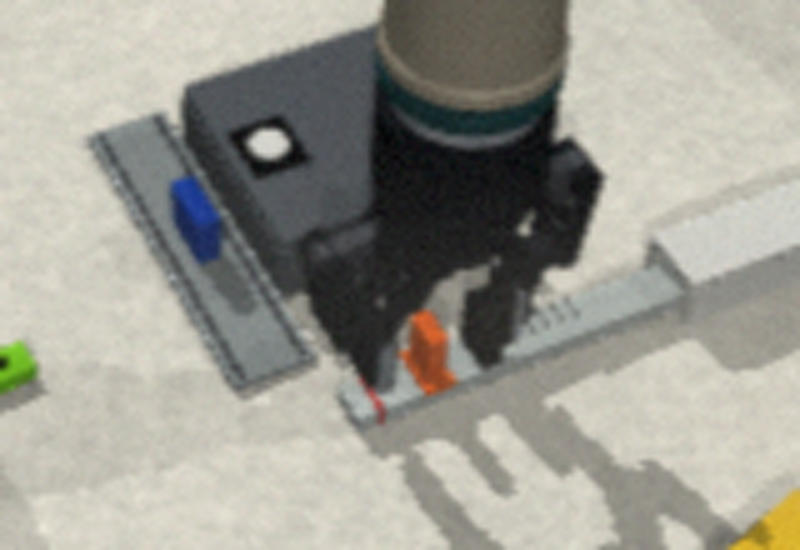

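The post is now against the rear finger and the lever is still open. The red mark runs (364,378)–(382,420) and the plate's far edge (160,115)–(313,358). I'll compare both in this view.

```bash
python3 - <<'E'
from h import *
s=mark()
A=lambda x,y,z:w(s,210+x/5-.4,180+y/5-.4,z)[:2]
th=-.057;ex=np.array([np.cos(th),np.sin(th)])
a,b=A(160,115,.005),A(313,358,.005);print(a,b,np.linalg.norm(a-b),'yaw',np.arctan2((b-a)[0],-(b-a)[1]))
c=A(240,394,.005);print('plate end width',np.linalg.norm(b-c))
for p in((364,378),(373,399),(382,420)):print((A(*p,.014)-(a+b)/2)@ex)
E
```

```text
n 5 mark box-frame x,y [ 0.0054 -0.1409] px 284.8 260.0
[0.52669829 0.05745955] [ 0.51554027 -0.1209342 ] 0.17874236114997685 yaw -0.062465791570495345
plate end width 0.04043220134637006
0.01200393803740605
0.010043761680517807
0.00811790304313753
```

```bash
python3 - <<'E'
from h import *
s=snap('side')
th=-.057;ex=np.array([np.cos(th),np.sin(th)]);ey=np.array([-ex[1],ex[0]])
def det(f):
    f=f.astype(int);m=f[:,:,0]/np.maximum(1,(f[:,:,1]+f[:,:,2])/2)
    out=[]
    for v in range(238,268):
        for u in range(270,318):
            p=w(s,u,v,.014)[:2]-np.array([.5268,-.0219]);x,y=p@ex,p@ey
            r,g,b=f[v,u]
            if m[v,u]>1.35 and g<1.4*b and abs(y+.1385)<.013: out.append((x,y,m[v,u]-1))
    o=np.array(out);print(len(o),np.c_[o][:, :2].min(0).round(3),o[:,:2].max(0).round(3),'mean',np.average(o[:,:2],axis=0,weights=o[:,2]).round(4))
det(cv2.imread('pics/side1.png')[:,:,::-1]);det(s['frame'])
A=lambda x,y,z:w(s,210+x/5-.4,170+y/5-.4,z)[:2]
E
```

```text
35 [ 0.047 -0.151] [ 0.096 -0.128] mean [ 0.0728 -0.1373]
18 [ 0.004 -0.15 ] [ 0.051 -0.127] mean [ 0.0153 -0.139 ]
```

```bash
python3 - <<'E'
from h import *
s=snap('side')
th=-.057;ex=np.array([np.cos(th),np.sin(th)]);ey=np.array([-ex[1],ex[0]]);o=np.array([.5268,-.0219])
f=lambda u,v,z:[((w(s,u-.4,v-.4,z)[:2]-o)@e).round(4) for e in(ex,ey)]
print('in',f(210+460/5,170+414/5,.014),'now',f(210+373/5,180+399/5,.014))
for n,im in(('in',cv2.imread('pics/side1.png')[:,:,::-1]),('now',s['frame'])):
    im=im.astype(int)
    for y in(-.146,-.1425,-.139,-.1355,-.132):
        best=[]
        for x in np.arange(-.015,.075,.0005):
            p=o+x*ex+y*ey;u,v=px(s,[*p,.014])
            c=[cv2.getRectSubPix(im[:,:,k].astype(np.float32),(1,1),(float(u),float(v)))[0,0] for k in range(3)]
            best.append((x,c[0]-1.0*c[1], c[1]-c[2]))
        b=np.array(best);k=(b[:,2]<12)&(b[:,1]>15);print(n,y,(np.average(b[k,0],weights=b[k,1]).round(4),b[k,0].min().round(4),b[k,0].max().round(4)) if k.any() else None)
E
```

```text
in [np.float64(0.051), np.float64(-0.1384)] now [np.float64(0.0049), np.float64(-0.1388)]
in -0.146 (np.float64(0.0564), np.float64(0.0505), np.float64(0.0745))
in -0.1425 (np.float64(0.0532), np.float64(0.0495), np.float64(0.074))
in -0.139 (np.float64(0.0545), np.float64(0.0495), np.float64(0.0745))
in -0.1355 (np.float64(0.0553), np.float64(0.05), np.float64(0.0745))
in -0.132 (np.float64(0.055), np.float64(0.05), np.float64(0.0745))
now -0.146 (np.float64(0.0121), np.float64(0.0035), np.float64(0.0445))
now -0.1425 (np.float64(0.0094), np.float64(0.003), np.float64(0.0455))
now -0.139 (np.float64(0.0105), np.float64(0.0035), np.float64(0.045))
now -0.1355 (np.float64(0.0131), np.float64(0.0035), np.float64(0.045))
now -0.132 (np.float64(0.0371), np.float64(0.0275), np.float64(0.047))
```

```bash
python3 -m jog '[[0.06,0,-0.003,0,0],[0.06,0,-0.003,0,0],[0.06,0,-0.0015,0,0],[0.06,0,0,0,0],[0.06,0,0,0,0],[0.06,0,0,0,0],[0.06,0,0,0,0],[0.06,0,0,0,0]]' 20
python3 - <<'E'
from h import *
go(.5,-.16,.02,-.057-np.pi/2)
E
python3 -m jog '[[0.058,0,0.001,0,0],[0.056,0,0.001,0,0],[0.054,0,0.001,0,0],[0.052,0,0.001,0,0],[0.05,0,0.001,0,0],[0.048,0,0.001,0,0],[0.046,0,0.001,0,0],[0.044,0,0.001,0,0],[0.044,0,0,0,0],[0.044,0,0,0,0]]'
python3 - <<'E'
from h import *
s=mark();go(.5,-.16,.02,-.057-np.pi/2)
b=s['frame'];cv2.imwrite('pics/g8.png',cv2.convertScaleAbs(cv2.resize(b[180:290,210:370],None,fx=5,fy=5,interpolation=cv2.INTER_CUBIC)[:,:,::-1],alpha=1.8))
E
```

```text
t: 16.12
eef_pos: [0.5515, -0.1595, 0.0203]
orientation: [0.0, 0.727, 0.687, 0.0]
force: [4.7, 1.4, 2.0]
gripper_width: 0.704
finger_force: 2.3
t 16.125 pos [ 0.5515 -0.1595  0.0203] yaw -1.6279 F [4.7 1.4 2. ] ff 2.2993719577789307 w 0.7035950037923533
spin first -0.0 then tx ty tz [-0.0034 -0.0514] 0.0003 at current yaw [-0.0034 -0.0514  0.0003]
t: 17.38
eef_pos: [0.5591, -0.1604, 0.0202]
orientation: [0.0, 0.727, 0.686, -0.0]
force: [3.6, -2.0, 2.1]
gripper_width: 0.514
finger_force: 2.2
n 12 mark box-frame x,y [-0.0022 -0.1383] px 281.3333333333333 260.3333333333333
t 17.425 pos [ 0.5591 -0.1605  0.0203] yaw -1.6285 F [ 3.9 -1.3  2. ] ff 2.165391817688942 w 0.5177689575957461
spin first -0.04 then tx ty tz [-0.0029 -0.059 ] 0.0003 at current yaw [-0.003  -0.059   0.0003]
```

View pics/g8.png

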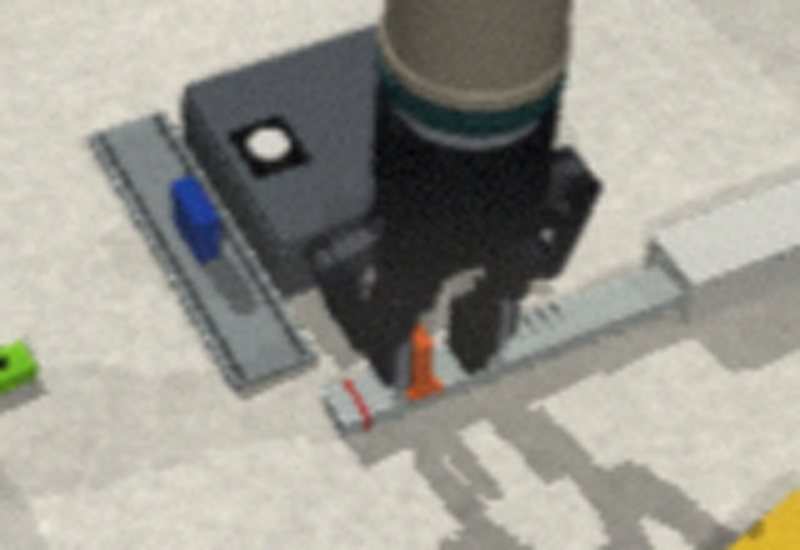

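The mark, at (345,380)–(368,428), is on the straightedge's line to within about 2 mm, and the lever is still open. I'll close it while compensating for the finger travel.

```bash
python3 -m jog '[[0.042,0,0.001,0,0],[0.04,0,0.001,0,0],[0.038,0,0.001,0,0],[0.036,0,0.001,0,0],[0.036,0,0,0,0],[0.036,0,0,0,0]]'
python3 - <<'E'
from h import *
s=mark();go(.5,-.16,.02,-.057-np.pi/2)
E
```

```text
t: 18.18
eef_pos: [0.5636, -0.1605, 0.0207]
orientation: [0.0, 0.727, 0.687, 0.0]
force: [4.3, -2.3, 6.4]
gripper_width: 0.421
finger_force: 5.0
n 9 mark box-frame x,y [-0.0017 -0.1389] px 281.6666666666667 260.44444444444446
t 18.225 pos [ 0.5636 -0.1605  0.0207] yaw -1.628 F [ 4.3 -1.7  5.1] ff 4.974547103047371 w 0.4239156955057336
spin first -0.01 then tx ty tz [-0.0031 -0.0636] 0.0007 at current yaw [-0.0032 -0.0636  0.0007]
```

```bash
python3 -m jog '[[0.036,0,0,-0.001,0],[0.034,0,0.001,-0.0005,0],[0.032,0,0.001,-0.0005,0],[0.03,0,0.001,-0.0005,0],[0.028,0,0.001,0,0],[0.026,0,0.001,0,0],[0.024,0,0.001,0,0],[0.022,0,0,0,0],[0.018,0,0,0,0],[0.018,0,0,0,0],[0.018,0,0,0,0]]'
python3 - <<'E'
from h import *
s=mark();go(.5,-.16,.02,-.057-np.pi/2)
b=s['frame'];cv2.imwrite('pics/g9.png',cv2.convertScaleAbs(cv2.resize(b[180:290,210:370],None,fx=5,fy=5,interpolation=cv2.INTER_CUBIC)[:,:,::-1],alpha=1.8))
E
```

```text
t: 19.6
eef_pos: [0.5686, -0.1606, 0.0222]
orientation: [-0.0, 0.727, 0.686, -0.0]
force: [4.4, -3.0, -9.1]
gripper_width: 0.272
finger_force: 22.0
n 7 mark box-frame x,y [-0.0024 -0.1363] px 280.85714285714283 259.7142857142857
t 19.65 pos [ 0.5686 -0.1607  0.0222] yaw -1.6289 F [ 4.6 -3.5 -8.9] ff 22.016998529434204 w 0.2664118110257547
spin first -0.06 then tx ty tz [-0.0032 -0.0686] 0.0022 at current yaw [-0.0033 -0.0686  0.0023]
```

View pics/g9.png

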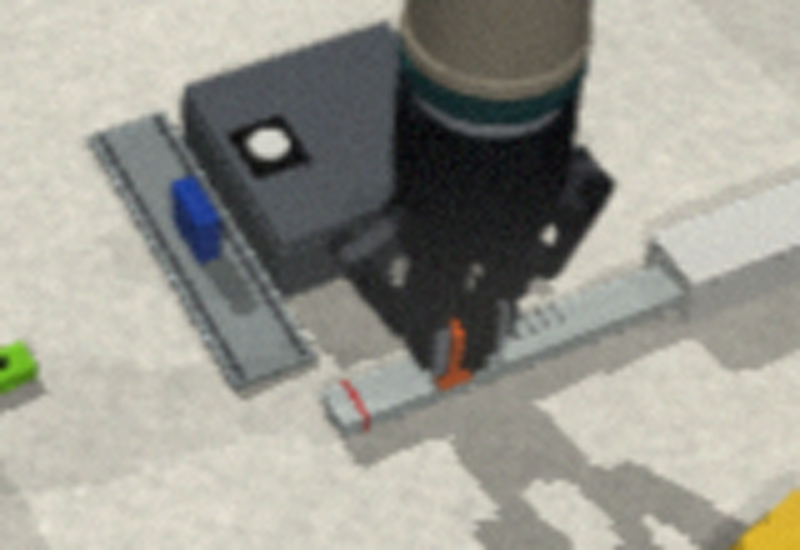

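```bash
python3 -c "
from workcell import *
print(finish_job())"
```

```text
the job is handed in; nothing more can be done
None
```

I handed the job in with the straightedge flush against the box, sticking out about 4 cm; the leg is held with its mark within about 3 mm of the line by camera, and the lever is closed (fingers about 23 mm apart, 22 N grip); the judge's result was not shown.

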